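Fit and wind the musical jewellery box

ROBOT

A 6-joint arm with a two-finger parallel gripper is mounted at the origin on the work surface. World frame = base frame: x ahead of the robot, y to its left, z up, the work surface at z = 0. Lengths are in m, angles in rad, forces in N, time in s.
With the tool pointing down it reaches from about 0.325 to 0.9 m from the base axis. Payload 6.1 kg.
Tool frame: the origin (TCP) lies midway between the tips of the shut fingers; the grasp point (between the pads) lies 19 mm behind it; z points along the fingers, y is the line along which they close (so a half turn about z gives the same grasp; the last joint's range is limited). The gripper opens to 85 mm and grips with 20 to 120 N. Pads are 22 mm wide; open, the fingers measure 114 mm over their backs; the gripper's body (76 mm by 85 mm) begins 54 mm behind the grasp point. The pads swing forward as they close: fully open they stand 13 mm farther back than shut.
Start: joints at [-1.303, 0.22, 1.526, -0, 1.395, -0.126], TCP at [0.24, -0.577, 0.231] pointing down, gripper open.
Joint ranges: [-2.98, 2.98], [-0.91, 2.08], [0.09, 2.57], [-1.24, 4.39], [0.2, 2.65], [-2.68, 2.68]. Speed limits (rad/s): [2.57, 2.57, 3.01, 3.14, 3.14, 3.14].

INTERFACE

Orientations are given as a unit quaternion [w, x, y, z].
In Python, from station import robot gives the robot as it stands. The module is installed in compiled form; this text tells all that it offers.
- The arm moves only by the tool servo_tool, never from a script. Its argument "targets" is a list of rows, each a list of 3 entries, a list of its own where there are three numbers: the turn, a rotation vector about the world's x, y, z in rad, then the shift along the world's x, y, z in m, then the opening, from 0 (shut) to 1 (fully open). In form: [[[rx, ry, rz], [x, y, z], jaw], ...]. A call has 1 to 8 rows; each row is the pose to reach, as a shift and turn from the pose commanded when the call began; what a row does not reach only later rows make up. A row lasts 1/8 s, in which the tool goes at most 62.5 mm and 10.7 degrees, less where a joint would pass 70% of its speed; a pose out of reach is approached as far as the arm can. A call with a gripper value outside its range is refused whole. The fingers move at their own pace and stop on an object; the grip force is fixed at half the most. Time passes only in rows, so rows that repeat a pose let the fingers close. It gives the time, the measured TCP pose, the force, the opening and the grip force at its end, in the units of the state.
- robot.state(): the state, without advancing time (a new reading comes with each control period).
- robot.get_image(name): name is "scene" or "top" or "wrist"; returns the picture (420x560x3 uint8, red, green, blue); there is no depth.
- robot.get_calibration(name): a dict with "vfov" (degrees; the focal length in pixels is half the picture's height over the tangent of half this angle, whatever the lens; pixels are square), "cx", "cy" (the principal point, pixels), "R" (3x3) and "t" (3): a world point X has camera coordinates R X + t. Camera axes: x right, y down, z forward; pixel columns grow to the right and rows downward; lengths in m; the calibration is good to about 2 mm. A picture is of the moment at which its call begins: read the wrist's pose just before it. get_calibration takes no time and is no camera call; for the wrist camera it gives the pose at the moment of the call.
- robot.job_done(): hands the job in; it is judged then, once.
The state is a dict: "clock": time; "qpos": joint angles; "qd": joint speeds; "joint_efforts": joint torques, N m; "ee_pos": TCP position; "tool_rot": TCP orientation; "contact_force": force on the tool from outside, world axes, zero at the start; "wrist_torque": the same for the moment, N m; "gripper_width": finger opening in m; "gripper_force": force on a finger pad.
Only numpy, scipy, OpenCV 4.12 (cv2) and the standard library are available. Lean on these libraries where they do the work, as an engineer would, in place of code of your own. Each camera call takes 0.05 s, during which the arm holds its last target. There are 200 camera calls.

TASK

Pick up the wind-up music movement by its case and set it down, key upwards, fully home in the empty well of the wooden jewellery box; do not let it fall. Let go of it, then take it by its key and wind the key clockwise in repeated part turns until it is fully wound against its stop, leaving the movement seated in the well and the other things on the bench where they are.

Things in the scene. Friction and masses are not known exactly. Their poses are not given: they have to be found in the camera images.
- movement: Loose wind-up music movement, 0.45 kg: steel case 96 long (its x) x 56 wide (y) x 48 high, brass top plate, winding key standing on top, its vertical axis 24 mm from the origin along +x. Origin: centre of the underside; z up. Grip the case across its width near x = -12 mm to keep clear of the key. On the bare table it would turn with the key, in the well it cannot
- key_grip (a point): Centre of the winding key's flat butterfly grip (on the key's axis, 71 mm above the underside of the movement). The grip is a flat upright plate 60 long (this point's x axis) x 9 thick (its y) x 24 high (12 mm above and below this point); its lower edge is 11 mm above the case. The whole movement is 83 high
- key (a joint): Winding angle of the key in rad: 0 unwound, grows clockwise seen from above, hard stop at 4.2 (fully wound). At 0 the grip's plate lies along the movement's x. The spring resists more and more (about 0.15 to 0.25 N m to turn it); the key stays where it is left. It starts partly wound
- jewel_box: Low open dark wooden jewellery box fixed to the bench, 114 (its x) x 140 (its y) x 24 high, walls 6 thick, floor 8 thick. Origin: centre of its underside. Its +y half is a tray with soft ring rolls, its -y half is an empty well
- well (a point): Centre of the floor of the empty well in the jewellery box (8 mm above the table, 33 mm from the box's centre along the box's -y). The well is 102 long (this point's x) x 62 wide (its y) inside, its walls rise 16 mm above its floor; the movement fits in either way round
- dish: Bystander, leave alone: open clear glass bowl, 84 across, 45 high (mm)
- oil_bottle: Bystander, leave alone: amber glass bottle, 40 across, 75 high (mm)
- bench_block: Bystander, leave alone: flat square steel block, 75 x 75 x 22 (mm)
- tin: Bystander, leave alone: plain closed aluminium box without a key, 90 x 60 x 35 (mm)
- handpiece: Bystander, leave alone: rotary handpiece lying down, about 180 long, 22 thick (mm)
- mallet: Bystander, leave alone: hammer lying down
- ring_cone: Bystander, leave alone: wooden ring cone standing upright, 48 across, 87 high (mm)
Not all that is in view belongs to the job. Of the things like the movement, leave any that is pink or red; of the rest the smaller one is meant.

How it is judged:
By the outcome, as a careful person would: the job done as asked, in the order asked, and still so for the second after the job is handed in, with the robot touching nothing.
It also fails if it takes over 70 s, if anything falls off the work surface, if the arm or the gripper's body presses on something with over 40 N, if the wrist force passes 120 N, or if a joint passes its speed limit or range.

## Working session

There is one attempt and no reset: what is moved stays moved. The work goes in short steps, Python scripts to look and compute and a tool call to move; the robot and the scene stay as the last step left them, time stands still between calls to the robot, and variables do not carry over. Pictures are saved under pics/ and viewed, at most 10 in all, crops included, and the job is handed in when it is done.

Besides the shell and the picture viewer there is one more tool, called after "Request:" in YAML: its name, and indented under it one key for each argument. servo_tool: Moves the arm, as the interface text tells. Its arguments: {"type":"object","properties":{"targets":{"type":"array"}},"required":["targets"]}

```bash
mkdir -p pics; cat > h.py <<'E'
import numpy as np, cv2
from station import robot
def cal(n):
    c=robot.get_calibration(n); c['f']=210/np.tan(np.radians(c['vfov'])/2); c['R']=np.array(c['R']); c['t']=np.array(c['t']); return c
def ray(c,u,v,z):
    d=c['R'].T@np.array([(u-c['cx'])/c['f'],(v-c['cy'])/c['f'],1]); o=-c['R'].T@c['t']
    return o+d*(z-o[2])/d[2]
def proj(c,X):
    p=c['R']@np.array(X)+c['t']; return p[:2]/p[2]*c['f']+[c['cx'],c['cy']]
def snap(n,f):
    im=robot.get_image(n); cv2.imwrite('pics/'+f,im[:,:,::-1]); return im
E
python3 - <<'E'
from h import *
for n in('top','scene'):
    snap(n,n+'0.png'); c=cal(n); print(n,c['f'],c['cx'],c['cy'],-c['R'].T@c['t'],c['R'].round(3).tolist())
s=robot.state(); print(s['clock'],s['contact_force'],s['tool_rot'])
E
```

```text
top 458.93796098210856 280.1363146815245 206.88944231874623 [ 0.37227671 -0.0209248   1.32243647] [[0.016, -1.0, 0.007], [-0.987, -0.017, -0.157], [0.157, -0.004, -0.988]]
scene 433.0644054557337 278.5914721388338 210.02245669720338 [ 1.24818892 -0.47020538  0.86349018] [[0.559, 0.829, 0.011], [0.58, -0.382, -0.719], [-0.592, 0.408, -0.695]]
0.1 [-0.17509192 -0.68932304 -0.44706338] [-8.70024214e-04  9.80679875e-01  1.95617544e-01 -5.18054686e-05]
```

View pics/top0.png

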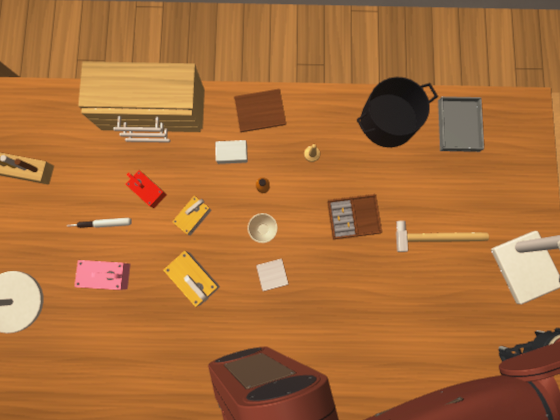

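View pics/scene0.png

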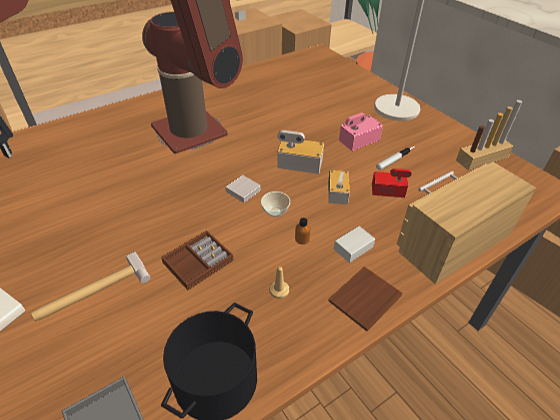

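Top picture: four key-topped things: red (145,188), pink (101,275), large yellow (190,277), small yellow (191,215). Red and pink are excluded, and of the yellow pair the smaller at (191,215) is meant. The jewel box is at (354,217), with its tray on the left and the empty well on the right at (367,216). Next I confirm in a crop and measure.

```bash
python3 - <<'E'
from h import *
im=cv2.imread('pics/top0.png'); c=cal('top')
hsv=cv2.cvtColor(im,cv2.COLOR_BGR2HSV)
m=cv2.inRange(hsv,(20,150,120),(32,255,255))
for (x0,y0,x1,y1) in [(165,190,215,240),(155,245,225,310)]:
    k=np.zeros_like(m);k[y0:y1,x0:x1]=m[y0:y1,x0:x1]
    pts=cv2.findNonZero(k); W=np.array([ray(c,u,v,.048)[:2] for u,v in pts[:,0]],np.float32)
    print(len(pts),cv2.minAreaRect(W))
    g=cv2.inRange(hsv,(0,0,120),(180,70,255)); kk=np.zeros_like(m);kk[y0:y1,x0:x1]=g[y0:y1,x0:x1]
    p=cv2.findNonZero(kk)
    if p is not None:
        W=np.array([ray(c,u,v,.083)[:2] for u,v in p[:,0]],np.float32); print(' key',len(p),cv2.minAreaRect(W))
a=cv2.resize(im[180:315,140:240],None,fx=4,fy=4,interpolation=cv2.INTER_CUBIC)
b=cv2.resize(im[185:250,320:390],None,fx=5,fy=5,interpolation=cv2.INTER_CUBIC)
o=np.zeros((540,760,3),np.uint8);o[:540,:400]=a;o[:325,405:755]=b;cv2.imwrite('pics/crop1.png',o)
# box: dark vs wood
hh=hsv[190:245,322:388]; bx=cv2.inRange(hsv,(0,0,0),(180,255,115)); 
k=np.zeros_like(m);k[188:246,320:388]=bx[188:246,320:388]
k=cv2.morphologyEx(k,cv2.MORPH_CLOSE,np.ones((9,9)))
cs=max(cv2.findContours(k,0,1)[0],key=cv2.contourArea)
W=np.array([ray(c,u,v,.024)[:2] for u,v in cs[:,0]],np.float32);print('box',cv2.minAreaRect(W),cv2.boundingRect(cs))
E
```

```text
437 ((0.5489673018455505, 0.2244933843612671), (0.05273885652422905, 0.09262265264987946), 51.865116119384766)
 key 69 ((0.5655189752578735, 0.2069583237171173), (0.01437012292444706, 0.054070569574832916), 40.732757568359375)
1063 ((0.37276196479797363, 0.21871477365493774), (0.13322171568870544, 0.07725200802087784), 43.82992172241211)
 key 145 ((0.3493265211582184, 0.19677339494228363), (0.07604758441448212, 0.013685001991689205), 43.468833923339844)
box ((0.5538827776908875, -0.23893287777900696), (0.1115691140294075, 0.13733330368995667), 7.821816444396973) (328, 195, 53, 44)
```

View pics/crop1.png

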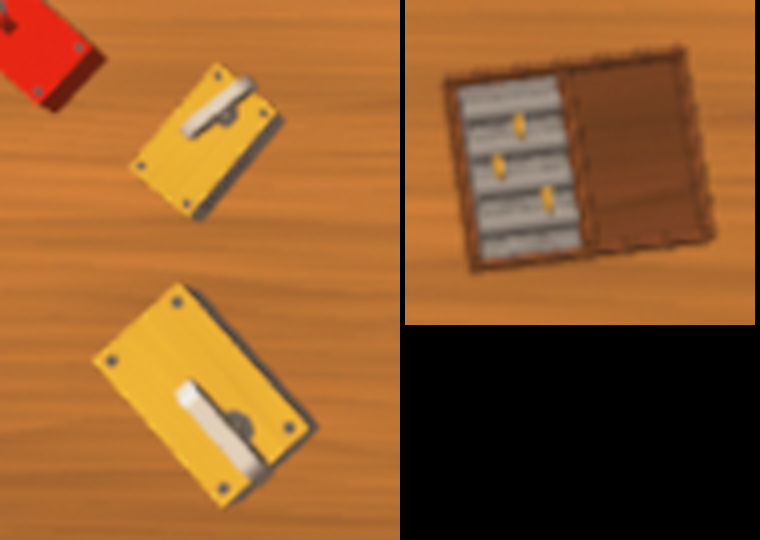

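Crop: the small yellow movement (93 × 53 mm measured, so 96 × 56) has its key at the upper-right end, at crop (215,108). The box's well is empty, on the right at crop (645,150). I move to hover over the movement.

Request:
servo_tool:
  targets:
    - [[0,0,1.04],[0.15,0.405,0.01],1]
    - [[0,0,1.04],[0.15,0.405,0.01],1]
    - [[0,0,1.04],[0.15,0.405,0.01],1]
    - [[0,0,1.04],[0.15,0.405,0.01],1]
    - [[0,0,1.04],[0.15,0.405,0.01],1]
    - [[0,0,1.04],[0.15,0.405,0.01],1]
    - [[0,0,1.04],[0.15,0.405,0.01],1]
    - [[0,0,1.04],[0.15,0.405,0.01],1]

```text
clock: 1.1
ee_pos: [0.3906, -0.1687, 0.2412]
tool_rot: [-0.0, 0.752, 0.659, 0.0]
contact_force: [0.0, 0.0, -0.2]
gripper_width: 0.0853
gripper_force: 0.0
```

Request:
servo_tool:
  targets:
    - [[0,0,1.04],[0.15,0.404,0.01],1]
    - [[0,0,1.04],[0.15,0.404,0.01],1]
    - [[0,0,1.04],[0.15,0.404,0.01],1]
    - [[0,0,1.04],[0.15,0.404,0.01],1]
    - [[0,0,1.04],[0.15,0.404,0.01],1]
    - [[0,0,1.04],[0.15,0.404,0.01],1]
    - [[0,0,1.04],[0.15,0.404,0.01],1]
    - [[0,0,1.04],[0.15,0.404,0.01],1]

```text
clock: 2.1
ee_pos: [0.5405, 0.2339, 0.2499]
tool_rot: [-0.001, 0.326, 0.945, -0.0]
contact_force: [-0.2, -0.3, 0.1]
gripper_width: 0.0856
gripper_force: 0.0
```

```bash
cat >> h.py <<'E'
from scipy.spatial.transform import Rotation as Ro
def pose():
    s=robot.state(); q=s['tool_rot']; M=Ro.from_quat([q[1],q[2],q[3],q[0]]).as_matrix()
    print('t %.2f'%s['clock'],'pos',np.round(s['ee_pos'],4),'yaw_y %.1f'%np.degrees(np.arctan2(M[1,1],M[0,1])),'zax',M[:,2].round(3),'q6 %.2f'%s['qpos'][5],'F',np.round(s['contact_force'],1),'T',np.round(s['wrist_torque'],2),'w %.4f g %.1f'%(s['gripper_width'],s['gripper_force']))
    return s
E
python3 - <<'E'
from h import *
pose(); c=cal('wrist'); snap('wrist','w1.png'); print(-c['R'].T@c['t'],c['R'].round(2).tolist(),proj(c,[.549,.224,.048]))
E
```

```text
t 2.10 pos [0.5405 0.2339 0.2499] yaw_y 51.9 zax [-0.002 -0.    -1.   ] q6 -0.63 F [-0.2 -0.3  0.1] T [-0.08  0.04 -0.02] w 0.0856 g 0.0
[0.48868293 0.27391473 0.39283083] [[0.62, 0.79, -0.0], [0.76, -0.6, 0.26], [0.2, -0.16, -0.97]] [274.88728922 194.70562308]
```

View pics/w1.png

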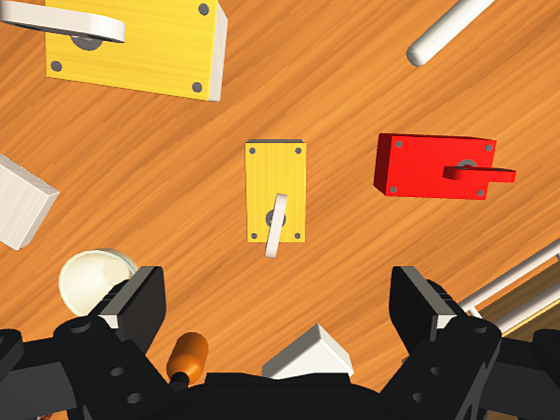

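Wrist picture: the movement's brass plate fills (245..305, 141..242), with the key from (280,197) to (270,255). The way down is clear. I fit it on the plate's height.

```bash
cat >> h.py <<'E'
def rect(mask,c,z):
    cs=max(cv2.findContours(mask,0,1)[0],key=cv2.contourArea)
    return cv2.minAreaRect(np.array([ray(c,u,v,z)[:2] for u,v in cs[:,0]],np.float32)),cv2.boundingRect(cs)
E
python3 - <<'E'
from h import *
c=cal('wrist'); im=cv2.imread('pics/w1.png'); hsv=cv2.cvtColor(im,cv2.COLOR_BGR2HSV)[120:262,230:320]
def full(m):
    k=np.zeros(im.shape[:2],np.uint8);k[120:262,230:320]=m;return k
m=cv2.morphologyEx(cv2.inRange(hsv,(20,150,120),(35,255,255)),cv2.MORPH_OPEN,np.ones((3,3)))
print(rect(full(m),c,.048))
print(rect(full(cv2.inRange(hsv,(0,0,150),(180,75,255))),c,.083))
E
```

```text
(((0.5481471419334412, 0.22310589253902435), (0.05569569393992424, 0.0946388691663742), 51.997169494628906), (245, 143, 61, 99))
(((0.5645225644111633, 0.20996910333633423), (0.010859886184334755, 0.058351755142211914), 41.204227447509766), (265, 194, 22, 64))
```

Request:
servo_tool:
  targets:
    - [[0,0,0],[-0.002,-0.0035,-0.06],1]
    - [[0,0,0],[-0.002,-0.0035,-0.12],1]
    - [[0,0,0],[-0.002,-0.0035,-0.17],1]
    - [[0,0,0],[-0.002,-0.0035,-0.205],1]
    - [[0,0,0],[-0.002,-0.0035,-0.225],1]
    - [[0,0,0],[-0.002,-0.0035,-0.234],1]
    - [[0,0,0],[-0.002,-0.0035,-0.234],0.6]
    - [[0,0,0],[-0.002,-0.0035,-0.234],0]

```text
clock: 3.15
ee_pos: [0.54, 0.229, 0.0198]
tool_rot: [0.002, 0.328, 0.945, 0.001]
contact_force: [2.8, 1.5, -3.2]
gripper_width: 0.055
gripper_force: 65.4
```

Request:
servo_tool:
  targets:
    - [[0,0,0],[0,0,0],0]
    - [[0,0,0],[0,0,0],0]
    - [[0,0,0],[0,0,0],0]
    - [[0,0,0],[0,0,0],0]

```text
clock: 3.65
ee_pos: [0.5397, 0.2289, 0.0196]
tool_rot: [0.002, 0.328, 0.945, 0.001]
contact_force: [1.1, -0.6, 6.0]
gripper_width: 0.0545
gripper_force: 66.6
```

```bash
python3 - <<'E'
from h import *
pose(); snap('wrist','w2.png')
E
```

```text
t 3.65 pos [0.5397 0.2289 0.0196] yaw_y 51.8 zax [ 0.004  0.001 -1.   ] q6 -0.64 F [ 1.1 -0.6  6. ] T [ 0.01 -0.07  0.06] w 0.0545 g 66.6
```

View pics/w2.png

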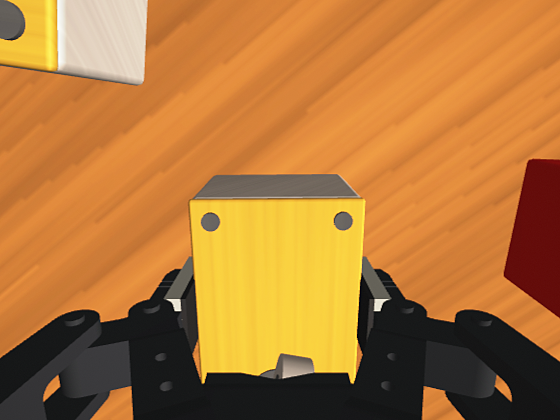

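Wrist picture: the case is held between the pads, rear top edge from (190,198) to (365,198). The key is clear of the body. I compute the in-hand offset and lift.

```bash
python3 - <<'E'
from h import *
s=pose(); c=cal('wrist'); a=ray(c,190,198.5,.048);b=ray(c,365,198.5,.048); d=b-a; print(a,b,np.linalg.norm(d),np.degrees(np.arctan2(d[1],d[0])))
u=np.array([d[1],-d[0],0])/np.linalg.norm(d); u*=np.sign(u[0])
m=(a+b)/2; cen=m+.048*u; print('centre',cen,'along/across rel tcp',(cen-s['ee_pos'])@u,(cen-s['ee_pos'])@(d/np.linalg.norm(d)))
E
```

```text
t 3.70 pos [0.5398 0.2289 0.0196] yaw_y 51.8 zax [ 0.004  0.001 -1.   ] q6 -0.64 F [ 0.6 -0.6  6.3] T [ 0.04 -0.06 -0.03] w 0.0547 g 66.6
[0.49226336 0.23085361 0.048     ] [0.5262874  0.27392234 0.048     ] 0.05488671231798034 51.69147863274309
centre [0.54694022 0.22263298 0.048     ] along/across rel tcp 0.009550175032499298 -0.0005034502698074109
```

Request:
servo_tool:
  targets:
    - [[0,0,0],[0,0,0.02],0]
    - [[0,0,0],[0,0,0.05],0]
    - [[0,0,0],[0,0,0.1],0]
    - [[0,0,0],[0,0,0.15],0]
    - [[0,0,0],[0,0,0.15],0]

```text
clock: 4.32
ee_pos: [0.5408, 0.2293, 0.1736]
tool_rot: [0.004, 0.328, 0.945, 0.003]
contact_force: [0.4, 0.3, -3.4]
gripper_width: 0.0552
gripper_force: 65.8
```

Request:
servo_tool:
  targets:
    - [[0,0,0.1],[0.002,-0.05,0],0]
    - [[0,0,0.2],[0.004,-0.1,0],0]
    - [[0,0,0.3],[0.006,-0.15,0],0]
    - [[0,0,0.4],[0.007,-0.2,0],0]
    - [[0,0,0.5],[0.008,-0.25,0],0]
    - [[0,0,0.6],[0.008,-0.3,0],0]
    - [[0,0,0.7],[0.008,-0.35,0],0]
    - [[0,0,0.8],[0.008,-0.39,0],0]

```text
clock: 5.32
ee_pos: [0.5441, -0.163, 0.1657]
tool_rot: [-0.002, -0.067, 0.998, 0.001]
contact_force: [-0.3, 0.0, -4.3]
gripper_width: 0.0553
gripper_force: 65.7
```

```bash
python3 - <<'E'
from h import *
s=pose(); snap('wrist','w3.png');c=cal('wrist');snap('top','t3.png');ct=cal('top')
print(proj(c,[.554,-.239,.024]),proj(c,[.5585,-.2717,.008]))
E
```

```text
t 5.33 pos [ 0.5441 -0.163   0.1657] yaw_y 97.7 zax [-0.003  0.001 -1.   ] q6 -2.14 F [-0.3  0.  -4.3] T [ 0.04 -0.02 -0.06] w 0.0553 g 65.7
[185.93943709 196.61044358] [150.42851034 192.20698569]
```

View pics/w3.png

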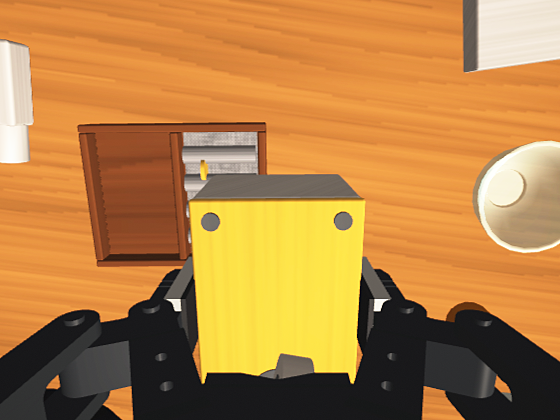

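Wrist picture: the movement is held level. The box is at lower left, spanning (79..266, 124..266), with the well floor at about (97..178, 133..255). I enlarge it to locate the rim edges.

```bash
python3 - <<'E'
import cv2
im=cv2.imread('pics/w3.png'); cv2.imwrite('pics/c3.png',cv2.resize(im[115:275,70:280],None,fx=3.6,fy=3.6,interpolation=cv2.INTER_CUBIC))
E
```

```text
(no output)
```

View pics/c3.png

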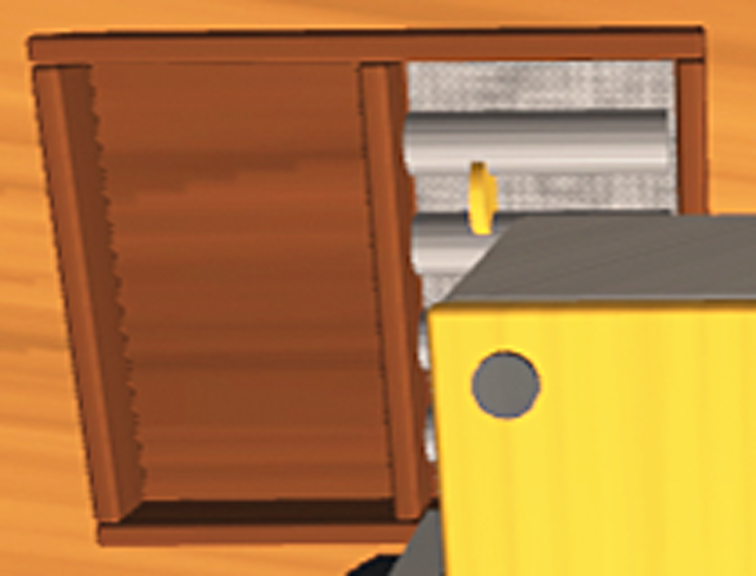

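Crop: the well's inner rim corners lie at crop (89,64), (359,63), (121,521) and (398,519). The outer lower-left corner is at (99,545).

```bash
python3 - <<'E'
from h import *
s=pose();c=cal('wrist');P=[ray(c,u/3.6+70-.36,v/3.6+115-.36,.024)[:2] for u,v in [(89,64),(359,63),(398,519),(121,521)]]
P=np.array(P); L=lambda i,j:(np.linalg.norm(P[j]-P[i]).round(4),np.degrees(np.arctan2(*(P[j]-P[i])[::-1])).round(2))
print(P.round(4),L(0,1),L(3,2),L(0,3),L(1,2)); cen=P.mean(0)
th=np.radians((L(0,3)[1]+L(1,2)[1])/2);u=np.array([np.cos(th),np.sin(th)]); v=np.array([-u[1],u[0]])
print('well',cen,np.degrees(th)); tgt=cen-.0095*u+.0005*v; print('tcp target',tgt,'shift',tgt-s['ee_pos'][:2])
# held movement check: rear plate edge at top height = tcp + .0284
a=ray(c,190,198.5,s['ee_pos'][2]+.0284);b=ray(c,365,198.5,s['ee_pos'][2]+.0284);d=b-a;print(np.linalg.norm(d),np.degrees(np.arctan2(d[1],d[0])))
m=((a+b)/2-s['ee_pos'])[:2]; print('rear->centre along',m@u+.048, 'across',m@v)
E
```

```text
t 5.42 pos [ 0.5442 -0.1652  0.1658] yaw_y 97.5 zax [-0.003 -0.001 -1.   ] q6 -2.13 F [ 0.4  0.4 -3. ] T [ 0.07  0.01 -0.03] w 0.0552 g 66.0
[[ 0.5133 -0.3072]
 [ 0.5059 -0.2517]
 [ 0.6062 -0.2373]
 [ 0.6149 -0.2995]] (np.float64(0.056), np.float64(97.66)) (np.float64(0.0629), np.float64(97.9)) (np.float64(0.1018), np.float64(4.31)) (np.float64(0.1014), np.float64(8.18))
well [ 0.56006585 -0.27392645] 6.244999999999999
tcp target [ 0.55056784 -0.27446283] shift [ 0.00634779 -0.10929636]
0.055015597161520935 97.45288855200839
rear->centre along 0.009364040392817755 across -0.0011728421810141057
```

Request:
servo_tool:
  targets:
    - [[0,0,0.007],[0.003,-0.04,0],0]
    - [[0,0,0.007],[0.0064,-0.085,0],0]
    - [[0,0,0.007],[0.0064,-0.108,0],0]
    - [[0,0,0.007],[0.0064,-0.108,-0.04],0]
    - [[0,0,0.007],[0.0064,-0.108,-0.08],0]
    - [[0,0,0.007],[0.0064,-0.108,-0.1],0]
    - [[0,0,0.007],[0.0064,-0.108,-0.1],0]

```text
clock: 6.3
ee_pos: [0.5507, -0.2681, 0.0651]
tool_rot: [-0.002, -0.07, 0.998, 0.002]
contact_force: [0.7, 1.2, -2.6]
gripper_width: 0.0551
gripper_force: 65.9
```

```bash
python3 - <<'E'
from h import *
s=pose(); im=snap('wrist','w4.png'); pose()
cv2.imwrite('pics/c4.png',cv2.resize(im[80:360,100:460,::-1],None,fx=2.1,fy=2.1,interpolation=cv2.INTER_CUBIC))
E
```

```text
t 6.30 pos [ 0.5507 -0.2681  0.0651] yaw_y 98.0 zax [-0.004  0.003 -1.   ] q6 -2.29 F [ 0.7  1.2 -2.6] T [0.03 0.01 0.04] w 0.0551 g 65.9
t 6.35 pos [ 0.5521 -0.2691  0.0672] yaw_y 98.0 zax [-0.001  0.001 -1.   ] q6 -2.29 F [ 0.2  0.2 -3.9] T [-0.07  0.06  0.05] w 0.0546 g 65.9
```

View pics/c4.png

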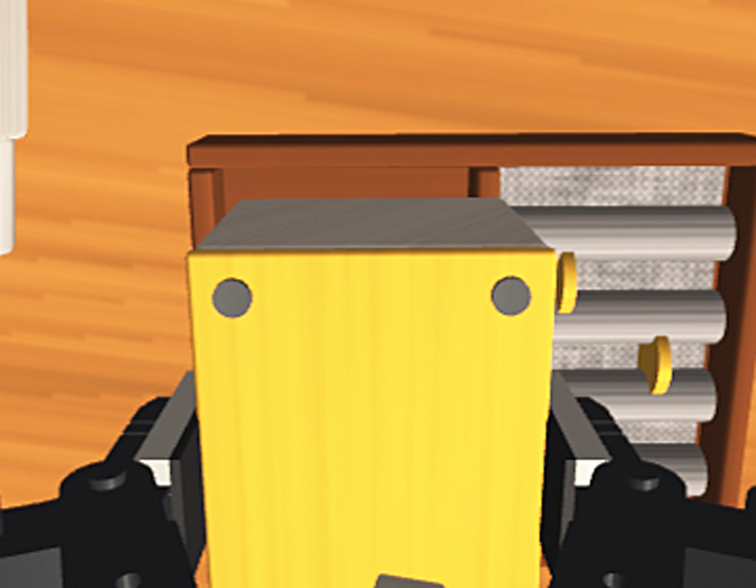

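Crop: the movement's rear plate edge runs (188,250)–(552,250). Behind it, the well's rear rim inner edge is at row 167, with the left wall's inner edge at x≈213 and the divider's edge at x≈470. I compute the remaining error from these.

```bash
python3 - <<'E'
from h import *
s=pose();c=cal('wrist'); d0=np.array([.5507,-.2681,.0651])-s['ee_pos']; print(d0)
R=lambda x,y,z: (ray(c,x/2.1+100-.25,y/2.1+80-.25,z-d0[2])+d0)[:2]
th=np.radians(7.9);u=np.array([np.cos(th),np.sin(th)]);v=np.array([-u[1],u[0]])
l,r=R(213,169,.024),R(470,169,.024); rear=(l+r)/2; print(l,r,np.linalg.norm(r-l),np.degrees(np.arctan2(*(r-l)[::-1])))
zt=.0651+.0284; a,b=R(188,250.5,zt),R(552,250.5,zt);print(np.linalg.norm(b-a),np.degrees(np.arctan2(*(b-a)[::-1])))
cen=(a+b)/2+.048*u; well=rear+.051*u
e=well-cen; print('cen',cen,'well',well,'err xy',e,'along/across',e@u,e@v,'tcp target',np.array([.5507,-.2681])+e)
E
```

```text
t 6.35 pos [ 0.5521 -0.2691  0.0672] yaw_y 98.0 zax [-0.001  0.001 -1.   ] q6 -2.29 F [ 0.2  0.2 -3.9] T [-0.07  0.06  0.05] w 0.0546 g 65.9
[-0.00141951  0.00095658 -0.00208885]
[ 0.51485193 -0.31124514] [ 0.50649687 -0.25170288] 0.06012559333549238 97.98767536673869
0.05446997867166976 97.98134054973984
cen [ 0.56016692 -0.26774401] well [ 0.56119038 -0.27446434] err xy [ 0.00102346 -0.00672033] along/across 9.007458289523957e-05 -0.006797222112481042 tcp target [ 0.55172346 -0.27482033]
```

Request:
servo_tool:
  targets:
    - [[0,0,0],[-0.001,-0.0047,0],0]
    - [[0,0,0],[-0.001,-0.0047,-0.01],0]
    - [[0,0,0],[-0.001,-0.0047,-0.018],0]
    - [[0,0,0],[-0.001,-0.0047,-0.022],0]
    - [[0,0,0],[-0.001,-0.0047,-0.026],0]
    - [[0,0,0],[-0.001,-0.0047,-0.029],0]
    - [[0,0,0],[-0.001,-0.0047,-0.029],0]

```text
clock: 7.22
ee_pos: [0.5511, -0.2743, 0.038]
tool_rot: [-0.0, -0.07, 0.998, 0.0]
contact_force: [-0.3, 0.8, -5.1]
gripper_width: 0.0549
gripper_force: 66.2
```

```bash
python3 - <<'E'
from h import *
pose()
E
```

```text
t 7.22 pos [ 0.5511 -0.2743  0.038 ] yaw_y 98.0 zax [-0.  0. -1.] q6 -2.30 F [-0.3  0.8 -5.1] T [0.01 0.08 0.01] w 0.0549 g 66.2
```

It has entered the well with no contact force, so I continue to the floor.

Request:
servo_tool:
  targets:
    - [[0,0,0],[0,0,-0.004],0]
    - [[0,0,0],[0,0,-0.008],0]
    - [[0,0,0],[0,0,-0.01],0]
    - [[0,0,0],[0,0,-0.011],0]
    - [[0,0,0],[0,0,-0.011],0]

```text
clock: 7.85
ee_pos: [0.5514, -0.2745, 0.0277]
tool_rot: [0.0, -0.07, 0.998, -0.0]
contact_force: [-2.7, 1.5, 0.4]
gripper_width: 0.0548
gripper_force: 66.5
```

```bash
python3 - <<'E'
from h import *
pose()
E
```

```text
t 7.85 pos [ 0.5514 -0.2745  0.0277] yaw_y 98.0 zax [ 0. -0. -1.] q6 -2.30 F [-2.7  1.5  0.4] T [0.25 0.18 0.05] w 0.0548 g 66.5
```

Seated: TCP at 27.7 mm, which is grip height plus the floor, and the weight is taken. I release and rise.

Request:
servo_tool:
  targets:
    - [[0,0,0],[0,0,0],0.75]
    - [[0,0,0],[0,0,0],0.8]
    - [[0,0,0],[0,0,0],0.8]
    - [[0,0,0],[0,0,0.02],0.8]
    - [[0,0,0],[0,0,0.06],0.8]
    - [[0,0,0],[0,0,0.12],0.8]
    - [[0,0,0],[0,0,0.18],0.8]
    - [[0,0,0],[0,0,0.22],0.8]

```text
clock: 8.85
ee_pos: [0.5522, -0.275, 0.2531]
tool_rot: [0.002, -0.07, 0.998, -0.002]
contact_force: [0.3, 0.9, 0.1]
gripper_width: 0.0683
gripper_force: 0.0
```

Request:
servo_tool:
  targets:
    - [[0,0,0],[0,0,0],0.8]
    - [[0,0,0],[0,0,0],0.8]

```text
clock: 9.1
ee_pos: [0.551, -0.2742, 0.2478]
tool_rot: [0.0, -0.07, 0.998, -0.0]
contact_force: [-0.4, 0.0, -1.1]
gripper_width: 0.0684
gripper_force: 0.0
```

```bash
python3 - <<'E'
from h import *
pose(); snap('wrist','w5.png'); pose()
E
```

```text
t 9.10 pos [ 0.551  -0.2742  0.2478] yaw_y 98.0 zax [ 0. -0. -1.] q6 -2.30 F [-0.4  0.  -1.1] T [ 0.04 -0.03  0.01] w 0.0684 g 0.0
t 9.15 pos [ 0.5506 -0.2739  0.2465] yaw_y 98.0 zax [-0.001  0.001 -1.   ] q6 -2.30 F [-1.   0.7 -0.3] T [0.04 0.02 0.01] w 0.0685 g 0.0
```

View pics/w5.png

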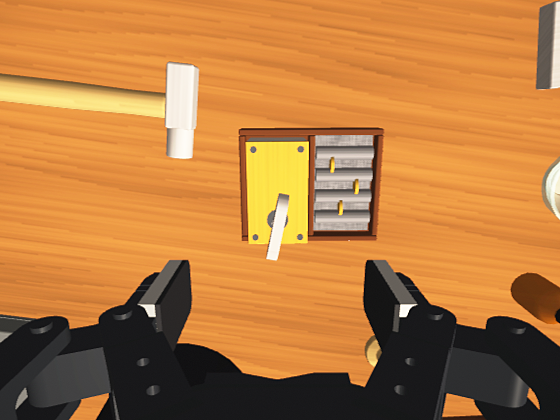

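Wrist picture: the movement is seated in the well, plate at (246..309, 140..243) with a gap to the rim at the top. The key runs from (283,196) to (272,260). I now measure the plate and key.

```bash
cat > k.py <<'E'
from h import *
def meas(bgr,c,box=(225,125,312,285)):
    x0,y0,x1,y1=box; hsv=cv2.cvtColor(bgr,cv2.COLOR_BGR2HSV)[y0:y1,x0:x1]
    def full(m):
        k=np.zeros(bgr.shape[:2],np.uint8);k[y0:y1,x0:x1]=m;return k
    m=cv2.morphologyEx(cv2.inRange(hsv,(20,150,120),(35,255,255)),cv2.MORPH_OPEN,np.ones((3,3)))
    P=rect(full(m),c,.056); K=rect(full(cv2.inRange(hsv,(0,0,150),(180,75,255))),c,.091)
    print('plate',P);print('key',K); return P,K
E
python3 - <<'E'
from k import *
s=pose(); P,K=meas(cv2.imread('pics/w5.png'),cal('wrist'))
u=np.array([np.cos(np.radians(7.9)),np.sin(np.radians(7.9))]); print('axis',np.array(P[0][0])+.024*u,'move',np.array(P[0][0])+.024*u-s['ee_pos'][:2])
E
```

```text
t 9.15 pos [ 0.5506 -0.2739  0.2465] yaw_y 98.0 zax [-0.001  0.001 -1.   ] q6 -2.30 F [-1.   0.7 -0.3] T [0.04 0.02 0.01] w 0.0685 g 0.0
plate (((0.559931755065918, -0.2727543115615845), (0.0945645123720169, 0.05528055503964424), 8.400418281555176), (246, 142, 63, 102))
key (((0.581885039806366, -0.2702557444572449), (0.011141895316541195, 0.05461692065000534), 87.43770599365234), (266, 198, 23, 62))
axis [ 0.58370398 -0.26945564] move [0.03313584 0.00447547]
```

Request:
servo_tool:
  targets:
    - [[0,0,-0.1],[0.0318,0.0045,-0.05],0.5]
    - [[0,0,-0.185],[0.0318,0.0045,-0.1],0.5]
    - [[0,0,-0.185],[0.0318,0.0045,-0.14],0.5]
    - [[0,0,-0.185],[0.0318,0.0045,-0.165],0.5]
    - [[0,0,-0.185],[0.0318,0.0045,-0.18],0.5]
    - [[0,0,-0.185],[0.0318,0.0045,-0.186],0.5]
    - [[0,0,-0.185],[0.0318,0.0045,-0.186],0.5]

```text
clock: 10.02
ee_pos: [0.5831, -0.27, 0.0615]
tool_rot: [0.0, 0.023, 1.0, -0.0]
contact_force: [0.3, 0.7, -0.5]
gripper_width: 0.0428
gripper_force: 0.0
```

Request:
servo_tool:
  targets:
    - [[0,0,0],[0,0,0],0]
    - [[0,0,0],[0,0,0],0]
    - [[0,0,0],[0,0,0],0]
    - [[0,0,0],[0,0,0],0]
    - [[0,0,0],[0,0,0],0]

```text
clock: 10.65
ee_pos: [0.5838, -0.2702, 0.0626]
tool_rot: [0.001, 0.023, 1.0, -0.0]
contact_force: [-0.7, 1.1, 6.3]
gripper_width: 0.0081
gripper_force: 61.7
```

```bash
python3 - <<'E'
from h import *
pose()
E
```

```text
t 10.65 pos [ 0.5838 -0.2702  0.0626] yaw_y 87.4 zax [ 0.002 -0.001 -1.   ] q6 -2.08 F [-0.7  1.1  6.3] T [0.2  0.08 0.07] w 0.0081 g 61.7
```

Key gripped (8–9 mm). First part turn.

Request:
servo_tool:
  targets:
    - [[0,0,-0.13],[0,0,0],0]
    - [[0,0,-0.26],[0,0,0],0]
    - [[0,0,-0.39],[0,0,0],0]
    - [[0,0,-0.52],[0,0,0],0]
    - [[0,0,-0.65],[0,0,0],0]
    - [[0,0,-0.75],[0,0,0],0]
    - [[0,0,-0.75],[0,0,0],0]

```text
clock: 11.52
ee_pos: [0.584, -0.2701, 0.0626]
tool_rot: [0.001, 0.388, 0.922, 0.0]
contact_force: [1.3, 0.5, 4.9]
gripper_width: 0.0083
gripper_force: 61.8
```

```bash
python3 - <<'E'
from h import *
pose()
E
```

```text
t 11.53 pos [ 0.584  -0.2701  0.0626] yaw_y 44.3 zax [ 0.002 -0.001 -1.   ] q6 -1.33 F [1.3 0.5 4.9] T [ 0.17 -0.06 -0.15] w 0.0083 g 61.8
```

Request:
servo_tool:
  targets:
    - [[0,0,-0.1],[0,0,0],0]
    - [[0,0,-0.2],[0,0,0],0]
    - [[0,0,-0.25],[0,0,0],0]
    - [[0,0,-0.25],[0,0,0],0]

```text
clock: 12.02
ee_pos: [0.5841, -0.27, 0.0626]
tool_rot: [0.001, 0.5, 0.866, 0.0]
contact_force: [0.9, 1.1, 6.1]
gripper_width: 0.008
gripper_force: 61.7
```

```bash
python3 - <<'E'
from h import *
pose()
E
```

```text
t 12.03 pos [ 0.5841 -0.27    0.0626] yaw_y 30.1 zax [ 0.002 -0.001 -1.   ] q6 -1.08 F [0.9 1.1 6.1] T [ 0.2  -0.12 -0.09] w 0.0080 g 61.7
```

About 1.2 rad wound so far, with no stop yet. Second part turn.

Request:
servo_tool:
  targets:
    - [[0,0,-0.16],[0,0,0],0]
    - [[0,0,-0.32],[0,0,0],0]
    - [[0,0,-0.48],[0,0,0],0]
    - [[0,0,-0.64],[0,0,0],0]
    - [[0,0,-0.8],[0,0,0],0]
    - [[0,0,-0.96],[0,0,0],0]
    - [[0,0,-1.1],[0,0,0],0]
    - [[0,0,-1.1],[0,0,0],0]

```text
clock: 13.02
ee_pos: [0.5844, -0.2704, 0.0626]
tool_rot: [0.001, 0.878, 0.478, 0.001]
contact_force: [3.4, 0.7, 6.8]
gripper_width: 0.0082
gripper_force: 61.7
```

```bash
python3 - <<'E'
from h import *
pose()
E
```

```text
t 13.03 pos [ 0.5844 -0.2704  0.0626] yaw_y -32.9 zax [ 0.003 -0.001 -1.   ] q6 0.02 F [3.4 0.7 6.8] T [-0.02 -0.42 -0.07] w 0.0082 g 61.7
```

Request:
servo_tool:
  targets:
    - [[0,0,-0.16],[0,0,0],0]
    - [[0,0,-0.32],[0,0,0],0]
    - [[0,0,-0.48],[0,0,0],0]
    - [[0,0,-0.64],[0,0,0],0]
    - [[0,0,-0.8],[0,0,0],0]
    - [[0,0,-0.96],[0,0,0],0]
    - [[0,0,-1.1],[0,0,0],0]
    - [[0,0,-1.1],[0,0,0],0]

```text
clock: 14.02
ee_pos: [0.5845, -0.2709, 0.0626]
tool_rot: [0.001, 0.999, -0.051, 0.002]
contact_force: [4.3, -2.4, 5.0]
gripper_width: 0.008
gripper_force: 61.6
```

```bash
python3 - <<'E'
from h import *
pose()
E
```

```text
t 14.03 pos [ 0.5845 -0.2709  0.0626] yaw_y -95.9 zax [ 0.003 -0.002 -1.   ] q6 1.12 F [ 4.3 -2.4  5. ] T [-0.32 -0.56  0.01] w 0.0080 g 61.6
```

About 3.4 rad. Final part turn, slow at the end while I watch torque.

Request:
servo_tool:
  targets:
    - [[0,0,-0.12],[0,0,0],0]
    - [[0,0,-0.24],[0,0,0],0]
    - [[0,0,-0.36],[0,0,0],0]
    - [[0,0,-0.48],[0,0,0],0]
    - [[0,0,-0.58],[0,0,0],0]
    - [[0,0,-0.68],[0,0,0],0]

```text
clock: 14.78
ee_pos: [0.5841, -0.2714, 0.0626]
tool_rot: [0.001, 0.924, -0.382, 0.002]
contact_force: [2.7, -3.7, 4.9]
gripper_width: 0.008
gripper_force: 61.7
```

```bash
python3 - <<'E'
from h import *
pose()
E
```

```text
t 14.78 pos [ 0.5841 -0.2714  0.0626] yaw_y -134.9 zax [ 0.003 -0.003 -1.   ] q6 1.80 F [ 2.7 -3.7  4.9] T [-0.58 -0.4   0.28] w 0.0080 g 61.7
```

Request:
servo_tool:
  targets:
    - [[0,0,-0.05],[0,0,0],0]
    - [[0,0,-0.1],[0,0,0],0]
    - [[0,0,-0.14],[0,0,0],0]
    - [[0,0,-0.16],[0,0,0],0]

```text
clock: 15.28
ee_pos: [0.584, -0.2714, 0.0627]
tool_rot: [0.001, 0.891, -0.453, 0.002]
contact_force: [3.7, -3.5, 4.5]
gripper_width: 0.008
gripper_force: 61.7
```

```bash
python3 - <<'E'
from h import *
pose()
E
```

```text
t 15.28 pos [ 0.584  -0.2714  0.0627] yaw_y -143.9 zax [ 0.003 -0.003 -1.   ] q6 1.96 F [ 3.7 -3.5  4.5] T [-0.64 -0.36  0.27] w 0.0080 g 61.7
```

Request:
servo_tool:
  targets:
    - [[0,0,-0.03],[0,0,0],0]
    - [[0,0,-0.06],[0,0,0],0]
    - [[0,0,-0.06],[0,0,0],0]

```text
clock: 15.65
ee_pos: [0.5839, -0.2717, 0.0627]
tool_rot: [0.001, 0.878, -0.479, 0.002]
contact_force: [2.5, -4.5, 5.7]
gripper_width: 0.0077
gripper_force: 62.2
```

```bash
python3 - <<'E'
from h import *
pose()
E
```

```text
t 15.65 pos [ 0.5839 -0.2717  0.0627] yaw_y -147.3 zax [ 0.002 -0.004 -1.   ] q6 2.01 F [ 2.5 -4.5  5.7] T [-0.8  -0.28  0.53] w 0.0077 g 62.2
```

Request:
servo_tool:
  targets:
    - [[0,0,-0.03],[0,0,0],0]
    - [[0,0,-0.06],[0,0,0],0]
    - [[0,0,-0.06],[0,0,0],0]

```text
clock: 16.02
ee_pos: [0.5839, -0.2718, 0.0628]
tool_rot: [0.001, 0.863, -0.505, 0.002]
contact_force: [1.6, -5.6, 5.7]
gripper_width: 0.0079
gripper_force: 77.2
```

```bash
python3 - <<'E'
from h import *
pose()
E
```

```text
t 16.02 pos [ 0.5839 -0.2718  0.0628] yaw_y -150.6 zax [ 0.002 -0.004 -1.   ] q6 2.07 F [ 1.6 -5.6  5.7] T [-0.95 -0.32  1.39] w 0.0079 g 77.2
```

Torque jumped to 1.4 N·m, so the stop is reached. I ease the excess, still pressing lightly, then let go and rise.

Request:
servo_tool:
  targets:
    - [[0,0,0.03],[0,0,0],0]
    - [[0,0,0.05],[0,0,0],0]
    - [[0,0,0.05],[0,0,0],0.4]
    - [[0,0,0.05],[0,0,0],0.5]
    - [[0,0,0.05],[0,0,0],0.5]
    - [[0,0,0.05],[0,0,0.03],0.5]
    - [[0,0,0.05],[0,0,0.09],0.5]
    - [[0,0,0.05],[0,0,0.15],0.5]

```text
clock: 17.02
ee_pos: [0.5823, -0.2693, 0.2118]
tool_rot: [-0.0, 0.874, -0.485, -0.001]
contact_force: [1.5, -0.1, 1.4]
gripper_width: 0.0428
gripper_force: 0.0
```

Request:
servo_tool:
  targets:
    - [[0,0,0],[-0.06,0,0.04],0.5]
    - [[0,0,0],[-0.12,0,0.08],0.5]
    - [[0,0,0],[-0.16,0.02,0.1],0.5]
    - [[0,0,0],[-0.16,0.02,0.1],0.5]
    - [[0,0,0],[-0.16,0.02,0.1],0.5]

```text
clock: 17.65
ee_pos: [0.4231, -0.2498, 0.3113]
tool_rot: [-0.0, 0.874, -0.486, 0.0]
contact_force: [0.2, 0.5, -0.8]
gripper_width: 0.0428
gripper_force: 0.0
```

```bash
python3 - <<'E'
from k import *
pose(); im=snap('top','t6.png')[:,:,::-1]; w=snap('wrist','w6.png')[:,:,::-1]; c=cal('top'); print(proj(c,[.56,-.273,.056]))
x,y=proj(c,[.56,-.25,.05]).astype(int)
a=cv2.resize(im[y-40:y+40,x-40:x+40],(400,400),interpolation=cv2.INTER_CUBIC); b=cv2.resize(im[:300],(400,214))
cw=cv2.resize(w,(390,292)); o=np.zeros((600,800,3),np.uint8);o[:400,:400]=a;o[:292,405:795]=cw;o[380:594,405:795]=cv2.resize(b,(390,214));cv2.imwrite('pics/f6.png',o)
hsv=cv2.cvtColor(np.ascontiguousarray(im),cv2.COLOR_BGR2HSV)
for lo,hi,z in [((20,150,120),(35,255,255),.056),((0,0,165),(180,75,255),.091)]:
    k=np.zeros(im.shape[:2],np.uint8);k[y-40:y+40,x:x+40]=cv2.inRange(hsv,lo,hi)[y-40:y+40,x:x+40]
    if k.any(): print(rect(k,c,z))
E
```

```text
t 17.65 pos [ 0.4231 -0.2498  0.3113] yaw_y -148.1 zax [ 0.001 -0.    -1.   ] q6 1.89 F [ 0.2  0.5 -0.8] T [ 0.07 -0.02  0.02] w 0.0428 g 0.0
[368.30263226 213.22099247]
(((0.5521240830421448, -0.2735833525657654), (0.07653752714395523, 0.054570503532886505), 4.424471855163574), (359, 202, 21, 29))
(((0.5823003649711609, -0.2688407897949219), (0.010353161953389645, 0.05545997619628906), 32.84064865112305), (361, 197, 18, 13))
```

View pics/f6.png

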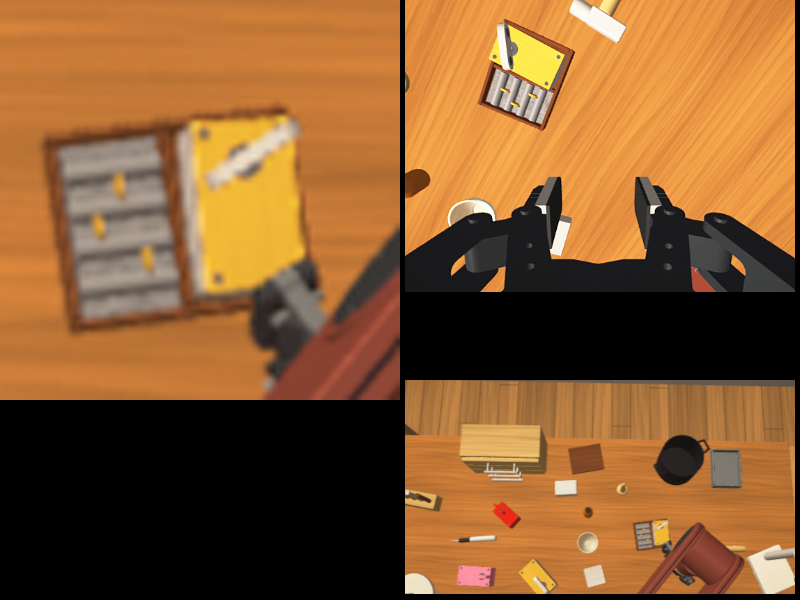

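The final picture shows the movement seated in the well at crop (245,205). Its key is turned to the fully wound direction (about 123°, against 127° computed), the gripper is clear, and the bystanders in view are where they were. Handing in.

```bash
python3 -c "
from station import robot; print(robot.job_done())"
```

```text
the job is handed in; nothing more can be done
None
```

The small yellow movement is seated key-up in the well and wound clockwise to its stop (torque rose to about 1.4 N·m there). I wound it in successive part turns without letting go of the key between them. The gripper is clear, and I handed the job in at about 18 s; no verdict was returned.

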